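# Tip a tote of spent battery cells into the bench hopper

### The job

Empty the red tote of spent battery cells into the green hopper: carry it over with the cells still in it, hang it by its two side pins in the slots of the hopper's brackets with its back end on the rest, and let go. Then take it by the bar at its back end and, with the pins staying in their slots, tip it until all four cells have dropped into the hopper; lower it level onto the rest again and let go. Leave the other things on the bench where they are.

Things in the scene. Friction and masses are not known exactly. Their poses are not given: they have to be found in the camera images.
- tote_handle (a point): Centre of the red tote's black carrying handle, a cross grip 14 mm thick (along x), 18 mm high, 95 mm long between its posts (along y), its lower edge 51 mm above the rim. Axes are the tote's: x to its nose, y along the grip, z up. It lies 110 mm above the tote's underside, over the centre of mass. Tote 0.28 kg, loaded 0.7 kg; at first it stands on a 22 mm board.
- tote_nose (a point): Tip of the tote's pouring spout, tote axes: 114 mm ahead of and 80 mm below the handle's centre, 30 mm above the underside. The floor (4 mm) is flat from 73 mm behind to 60 mm ahead of the handle, then rises at 28 degrees to this tip; no front wall. Side and back walls are 50 mm high, 4 mm thick; 96 mm wide outside.
- tote_pins (a point): Midpoint between the tote's two steel side pins, on their common axis (tote axes): 58 mm ahead of and 85 mm below the handle's centre, 25 mm above the underside. Each pin is 12 mm in diameter and reaches from the side wall (48 mm off the middle) to 70 mm off the middle.
- tote_bar: Black round bar at the tote's back end, fixed to it; origin at its centre, tote axes (bar along y, 14 mm in diameter, 76 mm clear). It lies 117 mm behind and 70 mm below the handle's centre: 175 mm behind and 15 mm above the pin axis, 44 mm behind the back wall. Fingers close on it along the tote's x; being round, it can turn between them as the tote tips.
- hopper_slots (a point): Seat of the tote's pin axis, midway between the two bracket slots, 135 mm above the bench. Hopper axes: x the way the tote pours (nose this way when hung), y along the pin axis, z up. Slots open upward, 16 mm wide, walls 12 mm above the pin axis, in plates with inner faces 112 mm apart; sloped lead-ins above open to about 68 mm, tops 33 mm above this point.
- hopper_rest (a point): Middle of the rubber-topped rest that carries the back of the hung tote's floor: 98 mm behind (-x) and 25 mm below hopper_slots, 110 mm above the bench, hopper axes. A hung tote stands level on it. Lifting the bar round the pin axis, the cells slide out over the nose; a tilt of 95 degrees empties the tote surely and strikes nothing.
- hopper: Green sheet-metal battery hopper, fixed; origin on the bench top below hopper_slots, same axes. Inside, its open box reaches from x = -34 to +106 mm and y = -56 to +56 mm; floor 4 mm, near wall 96 mm, side walls 102 mm, far wall 114 mm high with an outward sloping deflector above it, to 165 mm high at x = +133 mm.
- cell0: One of four spent D cells lying in the tote: 62 mm long with its button, 34 mm in diameter, about 0.11 kg; origin near its centre, x along its length.
- cell1: One of four spent D cells lying in the tote: 62 mm long with its button, 34 mm in diameter, about 0.11 kg; origin near its centre, x along its length.
- cell2: One of four spent D cells lying in the tote: 62 mm long with its button, 34 mm in diameter, about 0.11 kg; origin near its centre, x along its length.
- cell3: One of four spent D cells lying in the tote: 62 mm long with its button, 34 mm in diameter, about 0.11 kg; origin near its centre, x along its length.
- radio: Bystander, loose: black hand-held radio, 255 mm long with its stub aerial, lying flat; origin at the centre of its underside. Not to be moved.
- torch: Bystander, loose: black torch, 101 mm long, 33 mm thick, lying; origin at the centre of its underside. Not to be moved.
- mike: Bystander, loose: black hand microphone of the radio set, 100 x 58 x 31 mm, lying flat; origin at the centre of its underside. Not to be moved.
- tin: Bystander, loose: round grey parts tin with small hardware in it, 63 mm wide, 26 mm high; origin at the centre of its underside. Not to be moved.
- pliers: Bystander, loose: blue-handled long-nose pliers, 201 mm long, lying flat; origin at the centre of its underside. Not to be moved.

How it is judged:
By the outcome, as a careful person would: the job done as asked, in the order asked, and still so for the second after the job is handed in, with the robot touching nothing.
It also fails if it takes over 54 s, if anything falls off the work surface, if the arm or the gripper's body presses on something with over 40 N, if the wrist force passes 120 N, or if a joint passes its speed limit or range.

### The arm

A 6-joint arm with a two-finger parallel gripper is mounted at the origin on a cart in front of the work surface, level with it; the furniture and walls round the work are solid. World frame = base frame: x ahead of the robot, y to its left, z up, the work surface at z = 0. Lengths are in m, angles in rad, forces in N, time in s.
With the tool pointing down it reaches from about 0.35 to 0.775 m from the base axis. Payload 5.5 kg.
Tool frame: the origin (TCP) lies at the very end of the fingers, on their centre line; the grasp point (between the pads) lies 19 mm behind it; z points along the fingers, y is the line along which they close (so a half turn about z gives the same grasp; the last joint's range is limited). The gripper opens to 85 mm and grips with 20 to 120 N. Pads are 22 mm wide; open, the fingers measure 114 mm over their backs; the gripper's body (76 mm by 85 mm) begins 54 mm behind the grasp point. The pads swing forward as they close: fully open they stand 13 mm farther back than shut.
Start: joints at [-1.44, 0.313, 0.046, 1.304, 0, 1.431], TCP at [0.154, -0.554, 0.206] pointing down, gripper open.
Joint ranges: [-2.76, 2.76], [-0.86, 1.69], [-1.03, 1.26], [-2.2, 2.34], [-1.47, 1.5], [-3.14, 3.14]. Speed limits (rad/s): [2.57, 2.57, 3.14, 3.14, 3.14, 3.14].

### API

Orientations are given as a unit quaternion [w, x, y, z].
In Python, from workcell import env gives the robot as it stands. The module is installed in compiled form; this text tells all that it offers.
- The arm moves only by the tool jog_arm, never from a script. Its arguments are lists of equal length, an entry for each row: "gripper": the opening, from 0 (shut) to 1 (fully open); "offset": the shift along the world's x, y, z in cm, a list of three; "twist": the turn about the world's z in degrees. In form: {"gripper": [gripper, ...], "offset": [[dx, dy, dz], ...], "twist": [twist, ...]}. A call has exactly 8 rows; each row is the pose to reach, as a shift and turn from the pose commanded when the call began; what a row does not reach only later rows make up. A row lasts 1/8 s, in which the tool goes at most 62.5 mm and 10.7 degrees, less where a joint would pass 70% of its speed; a pose out of reach is approached as far as the arm can. A call with a gripper value outside its range is refused whole. The fingers move at their own pace and stop on an object; "squeeze" is the grip in N (left out, the last holds). Time passes only in rows, so rows that repeat a pose let the fingers close, or fill a call up. It gives the time, the measured TCP pose, the force, the opening and the grip force at its end, in the units of the state.
- env.get_state(): the state, without advancing time (a new reading comes with each control period).
- env.read_camera(name): name is "side" or "top"; returns a dict with "image" (400x640x3 uint8, red, green, blue), "z_map" (400x640 float32, m along the optical axis (not along the pixel's ray), 0 where there is no reading), "fovy" (degrees; the focal length in pixels is half the picture's height over the tangent of half this angle, whatever the lens; pixels are square), "cx", "cy" (the principal point, pixels), "distortion" ([k1, k2, p1, p2, k3] as OpenCV has them; the pictures are not rectified), "cam_to_world" (4x4, takes a point from camera to world coordinates). Camera axes: x right, y up, looking along -z (the intrinsics and any distortion apply to the point x, -y, -z); pixel columns grow to the right and rows downward; lengths in m; the calibration is good to about 2 mm. A picture is of the moment at which its call begins.
- env.hand_in(): hands the job in; it is judged then, once.
The state is a dict: "clock": time; "joint_pos": joint angles; "qvel": joint speeds; "tau": joint torques, N m; "tcp_pos": TCP position; "orientation": TCP orientation; "wrist_force": force on the tool from outside, world axes, zero at the start; "ft_torque": the same for the moment, N m; "finger_gap": finger opening in m; "grip_force": force on a finger pad.
Only numpy, scipy, OpenCV 4.12 (cv2) and the standard library are available. Lean on these libraries where they do the work, as an engineer would, in place of code of your own. Each camera call takes 0.05 s, during which the arm holds its last target. There are 200 camera calls.

## Working session

There is one attempt and no reset: what is moved stays moved. The work goes in short steps, Python scripts to look and compute and a tool call to move; the robot and the scene stay as the last step left them, time stands still between calls to the robot, and variables do not carry over. Pictures are saved under pics/ and viewed, at most 10 in all, crops included, and the job is handed in when it is done.

Besides the shell and the picture viewer there is one more tool, called after "Emit:" by a JSON object that holds its "api" and its "payload". jog_arm: Moves the arm, as the interface text tells. Its arguments: {"type":"object","properties":{"gripper":{"type":"array"},"offset":{"type":"array"},"twist":{"type":"array"},"squeeze":{"type":"number"}},"required":["gripper","offset","twist"]}

```bash
mkdir -p pics
cat > h.py <<'E'
import numpy as np, cv2
from workcell import env
def K(c):
    f=200/np.tan(np.radians(c["fovy"])/2); return np.array([[f,0,c["cx"]],[0,f,c["cy"]],[0,0,1]])
def cloud(c):
    h,w=c["z_map"].shape; u,v=np.meshgrid(np.arange(w),np.arange(h))
    p=cv2.undistortPoints(np.stack([u,v],-1).reshape(-1,1,2).astype(np.float64),K(c),np.array(c["distortion"],float)).reshape(h,w,2)
    z=c["z_map"]; P=np.stack([p[...,0]*z,-p[...,1]*z,-z],-1); M=np.array(c["cam_to_world"])
    W=P@M[:3,:3].T+M[:3,3]; W[z==0]=np.nan; return W
def shot(n,f):
    c=env.read_camera(n); cv2.imwrite(f"pics/{f}.png",c["image"][...,::-1]); return c,cloud(c)
E
python3 - <<'E'
from h import *
for n in("top","side"):
    c,W=shot(n,n+"0"); np.savez(n+"0.npz",W=W,I=c["image"]); print(n,np.array(c["cam_to_world"]).round(3).tolist(),c["fovy"],c["distortion"])
s=env.get_state(); print(s)
E
```

```text
top [[-0.028, 0.98, -0.198, 0.28], [-1.0, -0.028, 0.003, 0.128], [-0.003, 0.198, 0.98, 1.257], [0.0, 0.0, 0.0, 1.0]] 50.99195159129721 [-0.07316656  0.          0.          0.          0.        ]
side [[-0.94, 0.216, -0.266, 0.17], [-0.342, -0.634, 0.694, 1.049], [-0.019, 0.743, 0.669, 1.006], [0.0, 0.0, 0.0, 1.0]] 51.40063219885471 [0.03517097 0.         0.         0.         0.        ]
{'clock': 0.1, 'joint_pos': array([-1.43961298e+00,  3.13942727e-01,  4.51182887e-02,  1.30362176e+00,
       -1.03622903e-05,  1.43118162e+00]), 'qvel': array([-0.00213084, -0.00224143,  0.00285869,  0.00116378,  0.00014482,
       -0.00018352]), 'tau': array([ 3.09487456e-03, -4.81722379e+01,  2.99245280e+01,  1.26295522e-02,
       -5.30778766e-05,  9.88187963e-06]), 'tcp_pos': array([ 0.15372685, -0.55355709,  0.20519868]), 'orientation': array([-8.24948459e-04,  9.90847209e-01,  1.34985655e-01, -1.70345237e-06]), 'wrist_force': array([ 0.06828105, -0.38423899, -1.07376136]), 'ft_torque': array([ 0.03799086, -0.00055049,  0.0005381 ]), 'grip_force': 0.0, 'finger_gap': 0.08576903992973382}
```

View pics/top0.png

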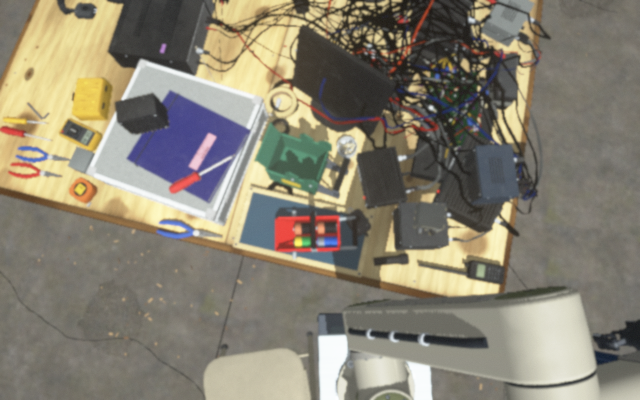

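View pics/side0.png

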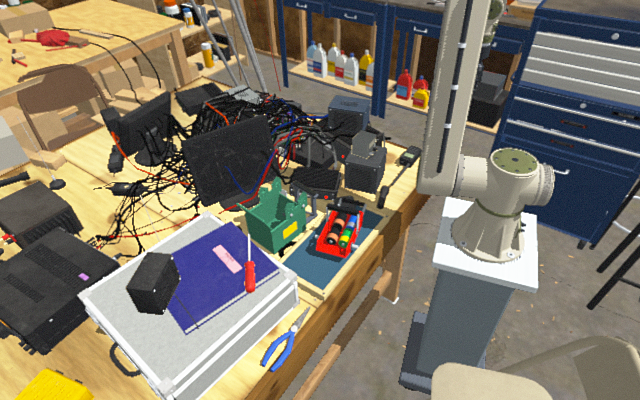

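The top view shows the red tote at about (310,232), nose to the left (+y) and bar at its right end. The green hopper is at (298,157), with its brackets probably at its right edge. The side view shows both at (342,230) and (275,220). Next I'll measure them.

Run:
```python
from h import *
for n in("top","side"):
    d=np.load(n+"0.npz"); W,I=d["W"],d["I"]; hsv=cv2.cvtColor(I,cv2.COLOR_RGB2HSV)
    H,S,V=hsv[...,0],hsv[...,1],hsv[...,2]; z=W[...,2]
    reg=(W[...,0]>.3)&(W[...,0]<.8)&(abs(W[...,1])<.45)
    red=((H<6)|(H>174))&(S>150)&(V>80)&reg&(z<.12)&(z>.02); 
    _,l,st,_=cv2.connectedComponentsWithStats(red.astype(np.uint8)); red=l==1+np.argmax(st[1:,4])
    P=W[red&(z>.06)]; print(n,"red",red.sum(),np.nanmin(W[red],0).round(3),np.nanmax(W[red],0).round(3), cv2.minAreaRect(P[:,:2].astype(np.float32)*1000))
    g=(H>60)&(H<90)&(S>90)&reg
    _,l,st,_=cv2.connectedComponentsWithStats(g.astype(np.uint8)); g=l==1+np.argmax(st[1:,4])
    P=W[g]; print("green",g.sum(),np.nanpercentile(P,[1,99],axis=0).round(3).tolist())
    for a,b in((.085,.105),(.107,.125),(.14,.175)):
        Q=P[(P[:,2]>a)&(P[:,2]<b)]; print(a,b,len(Q),Q.min(0).round(3),Q.max(0).round(3),cv2.minAreaRect(Q[:,:2].astype(np.float32)*1000))
    np.savez(n+"m.npz",red=red,g=g)
    # black handle: high points above red
    c=np.nanmean(W[red],0); hb=(V<90)&(abs(W[...,0]-c[0])<.09)&(abs(W[...,1]-c[1])<.08)&(z>.12)
    Q=W[hb]; print("handle",len(Q),Q.mean(0).round(3),Q.min(0).round(3),Q.max(0).round(3),cv2.minAreaRect(Q[:,:2].astype(np.float32)*1000))
t=cv2.imread("pics/top0.png")[110:280,210:460]; s=cv2.imread("pics/side0.png")[150:300,220:440]
cv2.imwrite("pics/crop.png",np.vstack([cv2.resize(t,(500,340),interpolation=2),cv2.resize(s,(500,260),interpolation=2)])[:600])
```

```text
top red 724 [0.392 0.174 0.02 ] [0.489 0.272 0.081] ((440.82440185546875, 220.13734436035156), (92.6517562866211, 97.16724395751953), 89.74504089355469)
green 65 [[0.681, 0.181, -0.004], [0.712, 0.223, 0.008]]Traceback (most recent call last):
  File "<stdin>", line 13, in <module>
    return umr_minimum(a, axis, None, out, keepdims, initial, where)
ValueError: zero-size array to reduction operation minimum which has no identity
```

Run:
```python
from h import *
t=cv2.imread("pics/top0.png")[110:280,210:460]; s=cv2.imread("pics/side0.png")[150:300,220:440]
cv2.imwrite("pics/crop.png",np.vstack([cv2.resize(t,(500,340),interpolation=2),cv2.resize(s,(500,260),interpolation=2)])[:600])
for n,px in(("top",[(275,145),(300,155),(320,165),(310,170)]),("side",[(258,228),(290,200),(305,195),(265,200)])):
    d=np.load(n+"0.npz"); W,I=d["W"],d["I"]; hsv=cv2.cvtColor(I,cv2.COLOR_RGB2HSV)
    for u,v in px: print(n,u,v,hsv[v,u],W[v,u].round(3))
```

```text
top 275 145 [ 74  86 130] [0.691 0.266 0.115]
top 300 155 [ 74  93 153] [0.695 0.201 0.004]
top 320 165 [69 69 96] [0.661 0.139 0.003]
top 310 170 [64 60 89] [0.646 0.17  0.003]
side 258 228 [ 76 137  78] [0.681 0.27  0.073]
side 290 200 [ 68  90 113] [0.626 0.14  0.096]
side 305 195 [ 77 137 130] [0.564 0.155 0.148]
side 265 200 [ 76 134 139] [0.698 0.176 0.106]
```

View pics/crop.png

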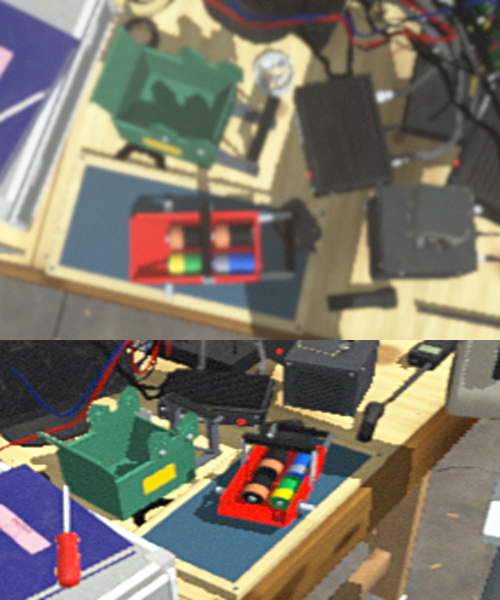

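The crop shows the tote's nose towards +y. The hopper's deflector is on the +y side, with its bracket ears and the rest on the -y side, and it's yawed a little from the tote.

Run:
```python
from h import *
A=[]
for n in("top","side"):
    d=np.load(n+"0.npz"); W,I=d["W"],d["I"]; hsv=cv2.cvtColor(I,cv2.COLOR_RGB2HSV)
    H,S,V=hsv[...,0],hsv[...,1],hsv[...,2]; z=W[...,2]
    g=(H>58)&(H<92)&(S>50)&(W[...,0]>.5)&(W[...,0]<.8)&(abs(W[...,1]-.2)<.16)&(z>.02)
    _,l,st,_=cv2.connectedComponentsWithStats(g.astype(np.uint8)); g=l==1+np.argmax(st[1:,4])
    P=W[g]; print(n,"green",len(P))
    for a,b in((.08,.105),(.105,.12),(.125,.18)):
        Q=P[(P[:,2]>a)&(P[:,2]<b)]
        if len(Q)>4: print(a,b,len(Q),Q.min(0).round(3),Q.max(0).round(3),cv2.minAreaRect(Q[:,:2].astype(np.float32)*1000))
    Q=P[P[:,2]>.13]; print((Q[np.argsort(Q[:,1])][::max(1,len(Q)//25)]*1000).round().tolist())
    red=((H<6)|(H>174))&(S>150)&(abs(W[...,0]-.44)<.08)&(abs(W[...,1]-.21)<.1)&(z>.06)&(z<.09)
    Q=W[red]; print("red",len(Q),cv2.minAreaRect(Q[:,:2].astype(np.float32)*1000),Q[:,2].mean())
    hb=(abs(W[...,0]-.44)<.09)&(abs(W[...,1]-.21)<.13)&(z>.1)
    Q=W[hb]; print("handle",len(Q),Q.mean(0).round(3),Q.min(0).round(3),Q.max(0).round(3),cv2.minAreaRect(Q[:,:2].astype(np.float32)*1000))
    hb=(V<90)&(abs(W[...,0]-.44)<.09)&(abs(W[...,1]-.09)<.04)&(z>.045)&(z<.1)
    Q=W[hb]; print("bar",len(Q),(Q*1000)[::max(1,len(Q)//20)].round().tolist())
    hb=(z>.095)&(z<.125)&(abs(W[...,0]-.63)<.1)&(abs(W[...,1]-.09)<.05)
    Q=W[hb]; print("rest",len(Q),(Q*1000)[::max(1,len(Q)//20)].round().tolist())
```

```text
top green 1877
0.08 0.105 344 [0.564 0.117 0.08 ] [0.728 0.288 0.105] ((647.4998168945312, 199.62850952148438), (153.41799926757812, 125.28179931640625), 69.98065948486328)
0.105 0.12 242 [0.564 0.114 0.105] [0.73  0.292 0.12 ] ((647.738037109375, 201.27456665039062), (157.43118286132812, 123.1105728149414), 69.6984634399414)
0.125 0.18 681 [0.563 0.108 0.125] [0.737 0.312 0.17 ] ((651.377685546875, 211.0953826904297), (180.99147033691406, 120.43085479736328), 68.61276245117188)
[[671.0, 108.0, 133.0], [674.0, 120.0, 131.0], [681.0, 133.0, 139.0], [566.0, 155.0, 160.0], [569.0, 163.0, 150.0], [696.0, 170.0, 134.0], [698.0, 177.0, 152.0], [703.0, 186.0, 149.0], [586.0, 205.0, 132.0], [592.0, 220.0, 153.0], [597.0, 234.0, 147.0], [728.0, 267.0, 151.0], [713.0, 271.0, 143.0], [715.0, 273.0, 146.0], [700.0, 276.0, 148.0], [679.0, 278.0, 132.0], [698.0, 281.0, 153.0], [669.0, 283.0, 134.0], [694.0, 285.0, 157.0], [662.0, 288.0, 138.0], [667.0, 290.0, 142.0], [680.0, 293.0, 164.0], [654.0, 295.0, 146.0], [668.0, 298.0, 166.0], [654.0, 301.0, 163.0], [642.0, 305.0, 156.0]]
red 184 ((440.759
[... 2905 characters left out ...]
8.0], [408.0, 54.0, 64.0], [466.0, 110.0, 59.0], [466.0, 110.0, 55.0], [471.0, 116.0, 54.0], [449.0, 111.0, 57.0], [456.0, 120.0, 58.0], [467.0, 128.0, 57.0], [447.0, 116.0, 52.0], [445.0, 124.0, 52.0]]
rest 239 [[643.0, 54.0, 110.0], [631.0, 57.0, 106.0], [651.0, 72.0, 104.0], [611.0, 70.0, 113.0], [610.0, 71.0, 110.0], [619.0, 76.0, 107.0], [642.0, 76.0, 96.0], [596.0, 80.0, 112.0], [621.0, 82.0, 102.0], [584.0, 75.0, 107.0], [608.0, 86.0, 104.0], [684.0, 139.0, 123.0], [600.0, 89.0, 105.0], [682.0, 137.0, 117.0], [580.0, 94.0, 110.0], [678.0, 120.0, 100.0], [560.0, 91.0, 109.0], [573.0, 103.0, 111.0], [667.0, 127.0, 100.0], [551.0, 96.0, 107.0], [548.0, 95.0, 102.0], [641.0, 129.0, 96.0]]
```

Emit:
{"api": "jog_arm", "payload": {"gripper": [1, 1, 1, 1, 1, 1, 1, 1], "offset": [[4, 4, 5], [8, 8, 9], [12, 12, 10], [16, 17, 10], [20, 21, 10], [24, 25, 10], [25.5, 31, 10], [27, 37, 10]], "twist": [0, 0, 0, 0, 0, 0, 0, 0]}}

```text
clock: 1.1
tcp_pos: [0.4241, -0.1827, 0.3054]
orientation: [-0.0, 0.991, 0.135, -0.0]
wrist_force: [1.1, -1.3, 0.7]
finger_gap: 0.0854
grip_force: 0.0
```

Run:
```python
from h import *
s=env.get_state(); print(s["clock"],s["joint_pos"].round(3),s["tcp_pos"],s["orientation"])
# refine hopper from earlier clouds: yaw by plate line fits, slot gap along u
G=[]
for n in("top","side"):
    d=np.load(n+"0.npz"); W,I=d["W"],d["I"]; hsv=cv2.cvtColor(I,cv2.COLOR_RGB2HSV)
    H,S=hsv[...,0],hsv[...,1]; z=W[...,2]
    m=(H>58)&(H<92)&(S>50)&(W[...,0]>.54)&(W[...,0]<.76)&(abs(W[...,1]-.2)<.13)&(z>.125)&(z<.175)
    P=W[m]*1000
    for a in [np.radians(68.5)]:
        u=P[:,0]*np.cos(a)+P[:,1]*np.sin(a); v=-P[:,0]*np.sin(a)+P[:,1]*np.cos(a)
        for lo,hi in((-480,-460),(-596,-574)):
            k=(v>lo)&(v<hi)&(u<445)
            f=np.polyfit(u[k],v[k],1); print(n,lo,k.sum(),"dyaw",np.degrees(np.arctan(f[0])).round(2),"v@391",np.polyval(f,391).round(1))
            for zl,zh in((126,145),(145,152),(152,160),(160,170)):
                q=np.sort(u[k&(P[:,2]>zl)&(P[:,2]<zh)]).round().astype(int); 
                if len(q)>1: i=np.argmax(np.diff(q)); print("  z",zl,"range",q[0],q[-1],"gap",q[i],q[i+1])
```

```text
1.1 [-5.810e-01  8.200e-02 -1.000e-03  1.489e+00  0.000e+00  2.290e+00] [ 0.42407591 -0.18266392  0.30537952] [-3.54642668e-04  9.90848138e-01  1.34980523e-01 -3.16732317e-04]
top -480 132 dyaw 0.07 v@391 -470.8
  z 126 range 345 438 gap 346 349
  z 145 range 345 437 gap 383 402
  z 152 range 347 437 gap 375 410
  z 160 range 356 433 gap 366 416
top -596 142 dyaw -0.25 v@391 -584.9
  z 126 range 346 437 gap 370 374
  z 145 range 347 436 gap 383 400
  z 152 range 347 436 gap 377 409
  z 160 range 353 430 gap 365 420
side -480 197 dyaw -0.16 v@391 -468.8
  z 126 range 346 444 gap 362 365
  z 145 range 345 441 gap 387 402
  z 152 range 349 439 gap 379 410
  z 160 range 354 436 gap 369 426
side -596 163 dyaw 0.0 v@391 -585.4
  z 126 range 344 440 gap 385 390
  z 145 range 347 439 gap 384 404
  z 152 range 352 439 gap 381 419
  z 160 range 357 432 gap 369 425
```

Emit:
{"api": "jog_arm", "payload": {"gripper": [1, 1, 1, 1, 1, 1, 1, 1], "offset": [[0.3, 5, 0], [0.6, 10, 0], [0.9, 15, 0], [1.2, 20, -1], [1.4, 25, -2], [1.5, 30, -3], [1.6, 34.7, -4], [1.6, 34.7, -5]], "twist": [10, 20, 30, 40, 50, 60, 70, 80]}}

```text
clock: 2.1
tcp_pos: [0.439, 0.1652, 0.2552]
orientation: [-0.0, 0.668, 0.744, -0.0]
wrist_force: [-0.7, 0.2, -0.2]
finger_gap: 0.085
grip_force: 0.0
```

Emit:
{"api": "jog_arm", "payload": {"gripper": [1, 1, 1, 1, 1, 1, 1, 1], "offset": [[0, 0, 0], [0, 0, 0], [0, 0, 0], [0, 0, -1], [0, 0, -2], [0, 0, -3], [0, 0, -4], [0, 0, -5]], "twist": [10.5, 21, 31.5, 42, 52.5, 63, 73.5, 84]}}

```text
clock: 3.1
tcp_pos: [0.4393, 0.1622, 0.2053]
orientation: [-0.0, 0.001, 1.0, -0.0]
wrist_force: [0.3, -0.5, -0.9]
finger_gap: 0.0853
grip_force: 0.0
```

Run:
```python
from h import *
from scipy.spatial.transform import Rotation as R
s=env.get_state(); q=s["orientation"]; M=R.from_quat([*q[1:],q[0]]).as_matrix()
print(s["clock"],s["joint_pos"].round(3),s["tcp_pos"],"tool y yaw",np.degrees(np.arctan2(M[1,1],M[0,1])))
c,W=shot("side","a"); z=W[...,2]
cv2.imwrite("pics/a2.png",cv2.resize(c["image"][120:300,220:460,::-1],(720,540),interpolation=2))
```

```text
3.1 [ 0.182  0.108 -0.215  1.248  0.     0.185] [0.43929172 0.16224832 0.20529443] tool y yaw 89.86024883448452
```

View pics/a2.png

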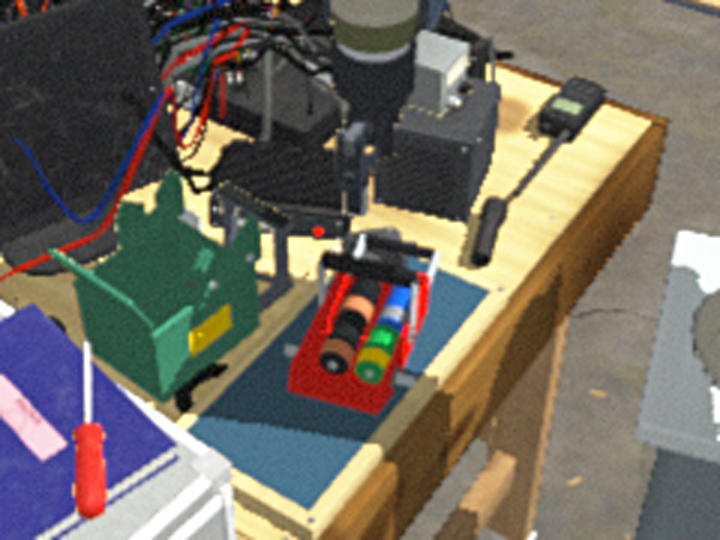

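The gripper is straight above the handle, which is at about (375,265). The cells lie in the tote and the path down is clear. I'll descend and grip.

Emit:
{"api": "jog_arm", "payload": {"gripper": [1, 1, 1, 0.2, 0, 0, 0, 0], "offset": [[0, 0, -4], [0, 0, -8], [0, 0, -9.2], [0, 0, -9.2], [0, 0, -9.2], [0, 0, -9.2], [0, 0, -9.2], [0, 0, -9.2]], "twist": [0, 0, 0, 0, 0, 0, 0, 0], "squeeze": 90}}

```text
clock: 4.15
tcp_pos: [0.4404, 0.1632, 0.1151]
orientation: [0.001, 0.004, 1.0, 0.001]
wrist_force: [-1.7, 3.2, 5.2]
finger_gap: 0.0067
grip_force: 88.6
```

Emit:
{"api": "jog_arm", "payload": {"gripper": [0, 0, 0, 0, 0, 0, 0, 0], "offset": [[0, 0, 0], [0, 0, 0.5], [0, 0, 1], [0, 0, 1.5], [0, 0, 2], [0, 0, 2.5], [0, 0, 3], [0, 0, 3]], "twist": [0, 0, 0, 0, 0, 0, 0, 0]}}

```text
clock: 5.15
tcp_pos: [0.44, 0.1623, 0.1444]
orientation: [0.0, 0.004, 1.0, 0.0]
wrist_force: [1.1, -0.7, 0.3]
finger_gap: 0.0001
grip_force: 0.0
```

Run:
```python
from h import *
c,W=shot("side","b")
cv2.imwrite("pics/b2.png",cv2.resize(c["image"][150:270,280:440,::-1],(640,480),interpolation=2))
s=env.get_state(); print(s["wrist_force"],s["ft_torque"],s["finger_gap"])
```

```text
[-0.14950269  0.40808537 -0.52901413] [-0.00706634 -0.08350963  0.03929398] 0.00023317796233955778
```

View pics/b2.png

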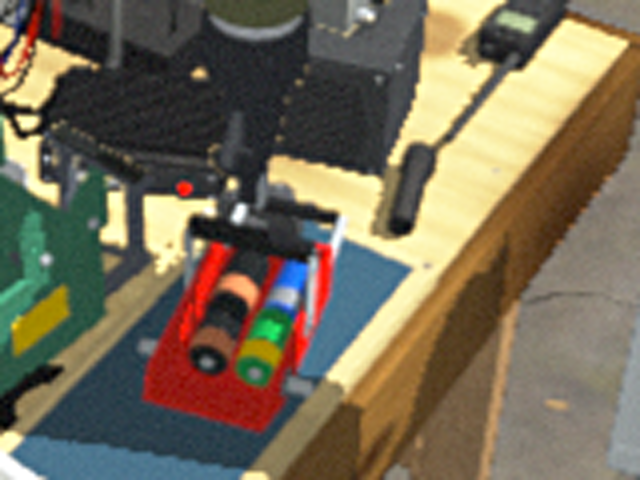

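The fingers have closed empty just above or behind the handle, which is at about (250,235). The tote still stands on its board. I'll compare the fingertip and handle positions in both views.

Run:
```python
from h import *
s=env.get_state(); t=s["tcp_pos"]; print(t)
for n in("top","side"):
    c,W=shot(n,n+"c"); M=np.linalg.inv(np.array(c["cam_to_world"])); z=W[...,2]
    for P in (t,[.44,.163,.132],[.44,.163,.141]):
        p=M[:3,:3]@P+M[:3,3]; print(n,np.round(P,3),cv2.projectPoints(np.array([[p[0],-p[1],-p[2]]]),np.zeros(3),np.zeros(3),K(c),np.array(c["distortion"]))[0].ravel().round(1))
    I=c["image"]; hsv=cv2.cvtColor(I,cv2.COLOR_RGB2HSV); H,S=hsv[...,0],hsv[...,1]
    red=((H<6)|(H>174))&(S>150)&(abs(W[...,0]-.44)<.08)&(abs(W[...,1]-.21)<.1)&(z>.06)&(z<.09)
    Q=W[red]; print("red",len(Q),cv2.minAreaRect(Q[:,:2].astype(np.float32)*1000),Q[:,2].mean())
    hb=(abs(W[...,0]-.44)<.07)&(abs(W[...,1]-.18)<.05)&(z>.115)&(z<.15)
    Q=W[hb]*1000; Q=Q[np.argsort(Q[:,0])]; print("handle",len(Q),Q[::max(1,len(Q)//40)].round().tolist())
```

```text
[0.43981342 0.16231792 0.14417872]
top [0.44  0.162 0.144] [312.5 229.2]
top [0.44  0.163 0.132] [312.4 229.8]
top [0.44  0.163 0.141] [312.3 229.3]
red 3 ((396.6733703613281, 260.9368896484375), (1.2932767868041992, 3.994472026824951), 38.84623336791992) 0.07617607762341949
handle 0 []
side [0.44  0.162 0.144] [342.3 206.1]
side [0.44  0.163 0.132] [342.1 209.2]
side [0.44  0.163 0.141] [342.1 207. ]
red 146 ((439.87615966796875, 191.53204345703125), (97.46990966796875, 161.01760864257812), 0.06546540558338165) 0.07025300614308597
handle 220 [[388.0, 168.0, 141.0], [389.0, 165.0, 129.0], [390.0, 169.0, 120.0], [392.0, 167.0, 142.0], [394.0, 170.0, 140.0], [397.0, 162.0, 141.0], [399.0, 175.0, 135.0], [401.0, 168.0, 141.0], [403.0, 160.0, 141.0], [406.0, 171.0, 129.0], [409.0, 172.0, 129.0], [411.0, 167.0, 141.0], [413.0, 168.0, 129.0], [416.0, 160.0, 141.0], [418.0, 173.0, 132.0], [420.0, 167.0, 138.0], [423.0, 168.0, 138.0], [426.0, 169.0, 139.0], [428.0, 171.0, 143.0], [431.0, 163.0, 140.0], [432.0, 168.0, 135.0], [435.0, 169.0, 131.0], [438.0, 169.0, 130.0], [441.0, 172.0, 136.0], [442.0, 166.0, 126.0], [445.0, 168.0, 132.0], [448.0, 170.0, 141.0], [450.0, 171.0, 137.0], [452.0, 165.0, 144.0], [455.0, 168.0, 132.0], [458.0, 169.0, 141.0], [461.0, 170.0, 128.0], [463.0, 174.0, 144.0], [465.0, 166.0, 140.0], [468.0, 168.0, 137.0], [470.0, 169.0, 133.0], [474.0, 159.0, 140.0], [474.0, 167.0, 134.0], [477.0, 158.0, 138.0], [480.0, 169.0, 138.0], [483.0, 171.0, 135.0], [485.0, 165.0, 142.0], [488.0, 167.0, 122.0], [489.0, 162.0, 142.0]]
```

Emit:
{"api": "jog_arm", "payload": {"gripper": [1, 1, 1, 1, 1, 1, 1, 1], "offset": [[0, 0, 3], [0, 0, 3], [0, 0, 3], [0, 0, 1], [0, 0, -1.5], [0, 0, -3.7], [0, 0, -3.7], [0, 0, -3.7]], "twist": [0, 0, 0, 0, 0, 0, 0, 0], "squeeze": 45}}

```text
clock: 6.3
tcp_pos: [0.4397, 0.1623, 0.1072]
orientation: [-0.0, 0.004, 1.0, 0.0]
wrist_force: [-0.1, 0.1, -0.1]
finger_gap: 0.0856
grip_force: 0.0
```

Run:
```python
from h import *
s=env.get_state(); print(s["tcp_pos"],s["finger_gap"],s["wrist_force"])
out=[]
for n,(a,b,e,f) in (("side",(165,245,290,400)),("top",(195,265,265,375))):
    c,W=shot(n,n+"d"); out.append(cv2.resize(c["image"][a:b,e:f,::-1],(440,290),interpolation=2))
cv2.imwrite("pics/d2.png",np.vstack(out))
```

```text
[0.43968373 0.16230834 0.10722347] 0.08556806088776638 [-0.08368748  0.11532147 -0.08777289]
```

View pics/d2.png

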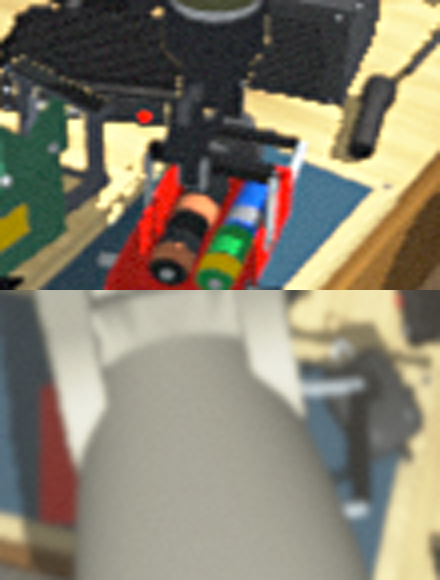

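One finger stands on the camera side of the handle at (205,165), so the fingers straddle it. The lower view shows the bar at (355,440) with the mike just behind it. I'll close gently.

Emit:
{"api": "jog_arm", "payload": {"gripper": [0.15, 0.15, 0.15, 0.15, 0, 0, 0, 0], "offset": [[0, 0, 0], [0, 0, 0], [0, 0, 0], [0, 0, 0], [0, 0, 0], [0, 0, 0], [0, 0, 0], [0, 0, 0]], "twist": [0, 0, 0, 0, 0, 0, 0, 0], "squeeze": 45}}

```text
clock: 7.4
tcp_pos: [0.4398, 0.1627, 0.1072]
orientation: [0.0, 0.004, 1.0, 0.0]
wrist_force: [-0.5, 3.8, 3.2]
finger_gap: 0.0124
grip_force: 44.8
```

Emit:
{"api": "jog_arm", "payload": {"gripper": [0, 0, 0, 0, 0, 0, 0, 0], "offset": [[0, 0, 0], [0, 0, 0.2], [0, 0, 0.5], [0, 0, 0.8], [0, 0, 1.2], [0, 0, 1.6], [0, 0, 2], [0, 0, 2]], "twist": [0, 0, 0, 0, 0, 0, 0, 0]}}

```text
clock: 8.4
tcp_pos: [0.4401, 0.1624, 0.1275]
orientation: [0.001, 0.004, 1.0, 0.0]
wrist_force: [0.0, 0.2, -6.7]
finger_gap: 0.0125
grip_force: 43.9
```

Run:
```python
from h import *
W=np.load("top0.npz")["W"].reshape(-1,3)
for x in np.arange(.36,.76,.04): print(round(x,2),[int(1000*np.nanmax(np.r_[0,W[(abs(W[:,0]-x)<.02)&(abs(W[:,1]-y)<.02),2]])) for y in np.arange(-.16,.121,.04)])
```

```text
0.36 [22, 36, 36, 34, 33, 27, 29, 28]
0.4 [158, 135, 137, 7, 25, 70, 76, 78]
0.44 [203, 201, 134, 6, 54, 72, 77, 63]
0.48 [203, 203, 134, 4, 55, 72, 77, 77]
0.52 [130, 135, 134, 65, 62, 54, 27, 29]
0.56 [43, 64, 66, 65, 66, 5, 114, 113]
0.6 [52, 53, 66, 65, 68, 34, 114, 97]
0.64 [61, 49, 65, 67, 65, 113, 114, 102]
0.68 [156, 36, 65, 70, 64, 53, 30, 167]
0.72 [159, 148, 94, 164, 164, 32, 29, 2]
```

Emit:
{"api": "jog_arm", "payload": {"gripper": [0, 0, 0, 0, 0, 0, 0, 0], "offset": [[0, 0, 1.5], [0, 0, 3.5], [0, 0, 5.7], [0, 0, 8], [0, 0, 10.2], [0, 0, 12.4], [0, 0, 14], [0, 0, 14.5]], "twist": [0, 0, 0, 0, 0, 0, 0, 0]}}

```text
clock: 9.4
tcp_pos: [0.4403, 0.1625, 0.2738]
orientation: [0.001, 0.004, 1.0, 0.0]
wrist_force: [-0.3, -0.2, -6.7]
finger_gap: 0.0127
grip_force: 44.4
```

Emit:
{"api": "jog_arm", "payload": {"gripper": [0, 0, 0, 0, 0, 0, 0, 0], "offset": [[1, -0.3, 0], [3, -0.8, 0], [5.5, -1.5, 0], [8.5, -2.2, 0], [11.5, -3, 0], [14.5, -3.8, 0], [16.3, -4.3, 0], [17.3, -4.5, 0]], "twist": [-1, -4, -7, -11, -15, -18, -20, -21]}}

```text
clock: 10.4
tcp_pos: [0.6136, 0.1165, 0.2701]
orientation: [-0.001, 0.187, 0.982, -0.0]
wrist_force: [-1.8, 0.4, -7.4]
finger_gap: 0.0122
grip_force: 44.4
```

Run:
```python
from h import *
from scipy.spatial.transform import Rotation as R
s=env.get_state(); q=s["orientation"]; M=R.from_quat([*q[1:],q[0]]).as_matrix()
print(s["clock"],s["tcp_pos"],"tool y yaw",np.degrees(np.arctan2(M[1,1],M[0,1])),s["joint_pos"].round(2))
c,W=shot("side","e"); I=c["image"]; hsv=cv2.cvtColor(I,cv2.COLOR_RGB2HSV); H,S=hsv[...,0],hsv[...,1]; z=W[...,2]
red=((H<6)|(H>174))&(S>150)&(abs(W[...,0]-.63)<.12)&(abs(W[...,1]-.14)<.16)&(z>.17)&(z<.27)
Q=W[red]*1000; print(len(Q),cv2.minAreaRect(Q[:,:2].astype(np.float32)),Q.min(0),Q.max(0))
a=np.radians(68.5); u=Q[:,:2]@[np.cos(a),np.sin(a)]; v=Q[:,:2]@[-np.sin(a),np.cos(a)]
print("u",np.percentile(u,[0,1,99,100]),"v",np.percentile(v,[0,1,99,100]))
k=Q[:,2]>228; print("rim",k.sum(),np.polyfit(u[k&(v>-530)],Q[k&(v>-530),2],1),np.polyfit(u[k&(v<-530)],v[k&(v<-530)],1))
k=u>u.max()-6; print("lip z",np.percentile(Q[k,2],[1,50,99]))
cv2.imwrite("pics/e2.png",cv2.resize(I[100:260,220:400,::-1],(675,600),interpolation=2))
```

```text
10.4 [0.61358198 0.11652534 0.27005982] tool y yaw 68.40600659026765 [ 0.06  0.41  0.35  1.51 -0.    0.44]
1035 ((619.7437744140625, 137.36886596679688), (189.12660217285156, 100.5882339477539), 67.7359390258789) [542.29538991  42.98027625 184.28708837] [697.84066334 240.93113203 241.51388763]
u [260.94782391 264.01608104 446.88784503 449.93056818] v [-577.65480932 -575.63735427 -477.83831532 -476.42659674]
rim 232 [5.74306234e-03 2.32082606e+02] [-8.57251767e-02 -5.39357371e+02]
lip z [212.69994953 216.60076701 225.95473868]
```

View pics/e2.png

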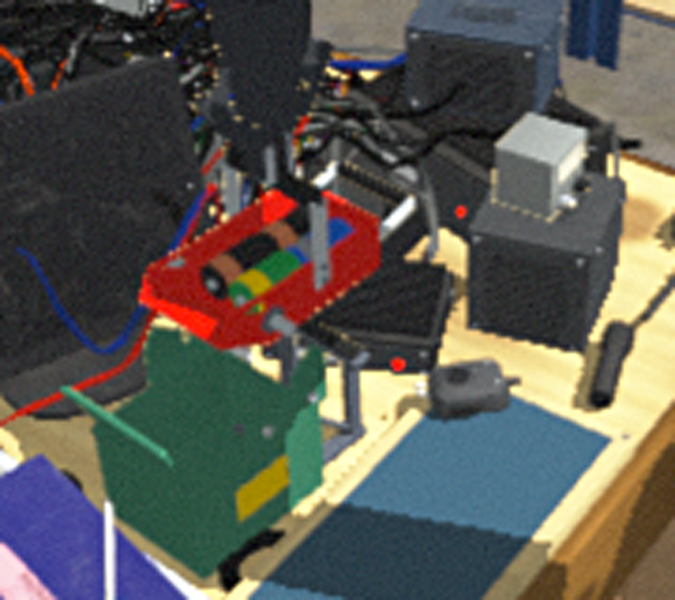

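The tote hangs level with cells inside, centred over the brackets; its pin at (280,320) sits above the near slot. I'll lower it.

Emit:
{"api": "jog_arm", "payload": {"gripper": [0, 0, 0, 0, 0, 0, 0, 0], "offset": [[0, 0, -1], [0, 0, -2.2], [0, 0, -3.4], [0, 0, -4.5], [0, 0, -5.5], [0, 0, -6.2], [0, 0, -6.7], [0, 0, -7]], "twist": [0, 0, 0, 0, 0, 0, 0, 0]}}

```text
clock: 11.45
tcp_pos: [0.6127, 0.1173, 0.2019]
orientation: [0.0, 0.186, 0.982, 0.0]
wrist_force: [0.4, -0.1, -6.8]
finger_gap: 0.0122
grip_force: 44.4
```

```bash
cat > tote.py <<'E'
from h import *
def tote(n="side"):
    s=env.get_state(); print(s["clock"],s["tcp_pos"].round(4),s["wrist_force"].round(1),s["ft_torque"].round(2),s["finger_gap"])
    c,W=shot(n,"t%d"%(100*s["clock"])); I=c["image"]; hsv=cv2.cvtColor(I,cv2.COLOR_RGB2HSV); H,S=hsv[...,0],hsv[...,1]; z=W[...,2]
    red=((H<6)|(H>174))&(S>150)&(abs(W[...,0]-.63)<.12)&(abs(W[...,1]-.14)<.16)&(z>.09)&(z<.27)
    Q=W[red]*1000; a=np.radians(68.5); u=Q[:,:2]@[np.cos(a),np.sin(a)]; v=Q[:,:2]@[-np.sin(a),np.cos(a)]
    r=(v>-485)&(u<400); top=[(x,np.percentile(Q[r&(abs(u-x)<8),2],95).round(1)) for x in range(280,400,20) if (r&(abs(u-x)<8)).sum()>3]
    print("u",np.percentile(u,[1,99]).round(),"v",np.percentile(v,[1,99]).round(),"near rim z",top)
    return c
E
python3 -c "from tote import *; tote()"
```

```text
11.45 [0.6127 0.1173 0.2019] [ 0.4 -0.1 -6.8] [ 0.12  0.03 -0.01] 0.012227689652287897
u [264. 448.] v [-685. -476.] near rim z [(280, np.float64(168.2)), (300, np.float64(167.8)), (320, np.float64(167.0)), (340, np.float64(221.6)), (360, np.float64(167.8)), (380, np.float64(169.8))]
```

Emit:
{"api": "jog_arm", "payload": {"gripper": [0, 0, 0, 0, 0, 0, 0, 0], "offset": [[0, 0, -0.2], [0, 0, -0.4], [0, 0, -0.5], [0, 0, -0.6], [0, 0, -0.7], [0, 0, -0.7], [0, 0, -0.7], [0, 0, -0.7]], "twist": [0, 0, 0, 0, 0, 0, 0, 0]}}

```text
clock: 12.5
tcp_pos: [0.6128, 0.1176, 0.1955]
orientation: [0.0, 0.186, 0.982, 0.0]
wrist_force: [-0.4, 2.1, -2.7]
finger_gap: 0.012
grip_force: 44.9
```

```bash
python3 -c "from tote import *; tote()"
```

```text
12.5 [0.6128 0.1176 0.1955] [-0.4  2.1 -2.7] [ 0.48  0.29 -0.01] 0.012006222797765816
u [264. 448.] v [-576. -477.] near rim z [(280, np.float64(163.7)), (300, np.float64(160.1)), (320, np.float64(158.7)), (340, np.float64(212.4)), (360, np.float64(166.8)), (380, np.float64(161.8))]
```

Emit:
{"api": "jog_arm", "payload": {"gripper": [0, 0, 0.3, 0.6, 0.6, 0.6, 0.6, 0.6], "offset": [[0, 0, -0.15], [0, 0, -0.15], [0, 0, -0.15], [0, 0, -0.15], [0, 0, -0.15], [0, 0, 0.5], [0, 0, 4], [0, 0, 8]], "twist": [0, 0, 0, 0, 0, 0, 0, 0]}}

```text
clock: 13.55
tcp_pos: [0.6123, 0.1171, 0.2756]
orientation: [-0.001, 0.186, 0.982, -0.0]
wrist_force: [0.8, 0.2, 1.0]
finger_gap: 0.0511
grip_force: 0.0
```

Run:
```python
from tote import *
c=tote(); cv2.imwrite("pics/f2.png",cv2.resize(c["image"][110:270,220:400,::-1],(675,600),interpolation=2))
c,W=shot("top","topf"); z=W[...,2]
hb=(abs(W[...,0]-.57)<.06)&(abs(W[...,1]-.01)<.04)&(z>.125)&(z<.18)
Q=W[hb]*1000; a=np.radians(68.5); print("top bar",len(Q)); 
if len(Q): print(np.median(Q,0),(Q[:,:2]@[np.cos(a),np.sin(a)]).min(),(Q[:,:2]@[np.cos(a),np.sin(a)]).max())
```

```text
13.55 [0.6123 0.1171 0.2756] [0.8 0.2 1. ] [ 0.01 -0.05 -0.02] 0.051120793632964096
u [264. 448.] v [-686. -477.] near rim z [(280, np.float64(162.8)), (300, np.float64(157.1)), (320, np.float64(160.9)), (340, np.float64(230.8)), (360, np.float64(164.9)), (380, np.float64(161.5))]
top bar 0
```

View pics/f2.png

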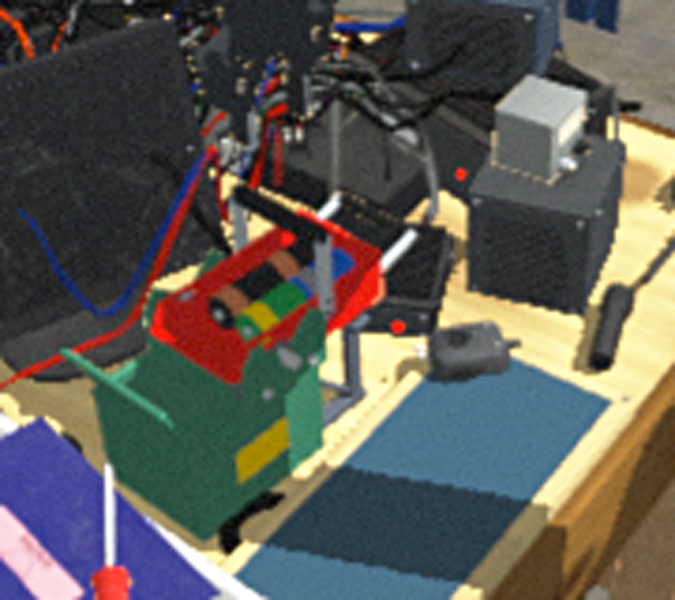

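The tote is hung level with its pin in the near slot at (290,352) and the cells inside. Next I go to the bar.

Emit:
{"api": "jog_arm", "payload": {"gripper": [0.45, 0.45, 0.45, 0.45, 0.45, 0.45, 0.45, 0.45], "offset": [[-1.2, -3, 0], [-2.4, -6, 0], [-3.6, -9, 0], [-4.2, -10.8, -1], [-4.2, -10.8, -4], [-4.2, -10.8, -6], [-4.2, -10.8, -7], [-4.2, -10.8, -7]], "twist": [0, 0, 0, 0, 0, 0, 0, 0], "squeeze": 35}}

```text
clock: 14.65
tcp_pos: [0.5703, 0.0094, 0.2045]
orientation: [-0.001, 0.186, 0.982, -0.0]
wrist_force: [-0.7, -0.0, 0.4]
finger_gap: 0.0383
grip_force: 0.0
```

Run:
```python
from tote import *
c=tote(); W=cloud(c); s=env.get_state(); t=s["tcp_pos"]
a=np.radians(68.5); print("tcp u,v",1000*(t[0]*np.cos(a)+t[1]*np.sin(a)),1000*(-t[0]*np.sin(a)+t[1]*np.cos(a)))
z=W[...,2]; u=1000*(W[...,0]*np.cos(a)+W[...,1]*np.sin(a)); v=1000*(-W[...,0]*np.sin(a)+W[...,1]*np.cos(a))
m=(abs(u-217)<22)&(abs(v+527)<50)&(z>.125)&(z<.175); print(m.sum(),np.c_[u[m],v[m],z[m]*1000].round().tolist()[::max(1,m.sum()//30)])
p=c["image"][150:250,270:390,::-1]; cv2.imwrite("pics/g2.png",cv2.resize(p,(600,500),interpolation=2))
```

```text
14.65 [0.5703 0.0094 0.2045] [-0.7 -0.   0.4] [ 0.03  0.05 -0.04] 0.03828855186806045
u [264. 448.] v [-685. -476.] near rim z [(280, np.float64(163.2)), (300, np.float64(161.4)), (320, np.float64(159.2)), (360, np.float64(164.5)), (380, np.float64(160.2))]
tcp u,v 217.8976030783396 -527.6241188266081
113 [[220.0, -572.0, 155.0], [217.0, -560.0, 159.0], [227.0, -561.0, 161.0], [217.0, -556.0, 157.0], [226.0, -567.0, 152.0], [221.0, -557.0, 155.0], [220.0, -544.0, 161.0], [229.0, -568.0, 150.0], [222.0, -561.0, 149.0], [227.0, -542.0, 162.0], [220.0, -535.0, 161.0], [233.0, -565.0, 149.0], [222.0, -547.0, 152.0], [220.0, -535.0, 157.0], [238.0, -574.0, 144.0], [227.0, -538.0, 154.0], [224.0, -528.0, 158.0], [217.0, -520.0, 158.0], [223.0, -533.0, 150.0], [222.0, -520.0, 156.0], [215.0, -512.0, 156.0], [225.0, -522.0, 153.0], [218.0, -514.0, 153.0], [217.0, -502.0, 158.0], [225.0, -513.0, 153.0], [222.0, -503.0, 156.0], [216.0, -494.0, 157.0], [224.0, -505.0, 153.0], [221.0, -494.0, 156.0], [214.0, -488.0, 155.0], [226.0, -495.0, 154.0], [222.0, -485.0, 157.0], [227.0, -489.0, 154.0], [222.0, -480.0, 155.0], [225.0, -482.0, 152.0], [231.0, -482.0, 151.0], [233.0, -484.0, 148.0], [232.0, -480.0, 145.0]]
```

View pics/g2.png

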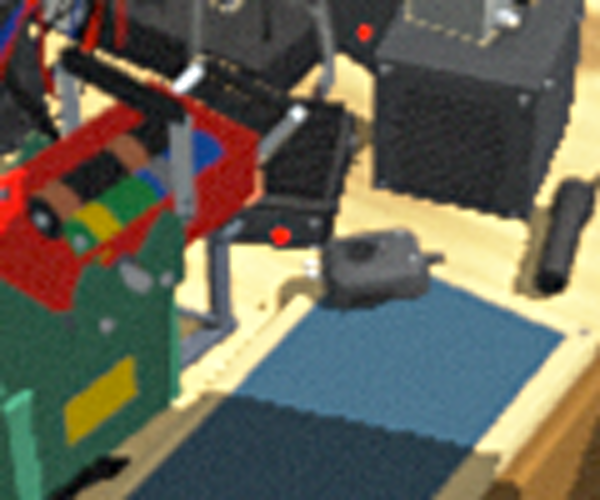

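The bar spans (190,75) to (290,125); the cloud puts its top at z≈158 mm and u≈218, directly under the tool. I'll descend and grip.

Emit:
{"api": "jog_arm", "payload": {"gripper": [0.45, 0.45, 0.45, 0.45, 0.1, 0, 0, 0], "offset": [[0, 0, -3], [0, 0, -6], [0, 0, -7.8], [0, 0, -7.8], [0, 0, -7.8], [0, 0, -7.8], [0, 0, -7.8], [0, 0, -7.8]], "twist": [0, 0, 0, 0, 0, 0, 0, 0], "squeeze": 35}}

```text
clock: 15.7
tcp_pos: [0.5716, 0.0089, 0.1283]
orientation: [0.001, 0.186, 0.982, -0.0]
wrist_force: [-0.0, -2.2, 5.3]
finger_gap: 0.0082
grip_force: 30.0
```

The gap is too small and the tool is being pushed up, so the bar sits near the fingertips. I'll reopen and go 9 mm deeper.

Emit:
{"api": "jog_arm", "payload": {"gripper": [0.45, 0.45, 0.45, 0.1, 0, 0, 0, 0], "offset": [[0, 0, 0], [0, 0, 0], [0, 0, -0.9], [0, 0, -0.9], [0, 0, -0.9], [0, 0, -0.9], [0, 0, -0.9], [0, 0, -0.9]], "twist": [0, 0, 0, 0, 0, 0, 0, 0], "squeeze": 35}}

```text
clock: 16.7
tcp_pos: [0.5704, 0.0094, 0.1178]
orientation: [-0.0, 0.186, 0.982, 0.0]
wrist_force: [-0.6, 1.5, -3.1]
finger_gap: 0.0123
grip_force: 34.3
```

```bash
python3 -c "from tote import *; tote()"
```

```text
16.7 [0.5704 0.0094 0.1178] [-0.6  1.5 -3.1] [0.09 0.09 0.01] 0.012292373798051556
u [263. 449.] v [-686. -477.] near rim z [(280, np.float64(163.3)), (300, np.float64(160.0)), (320, np.float64(160.1)), (340, np.float64(220.2)), (360, np.float64(165.6)), (380, np.float64(161.3))]
```

Emit:
{"api": "jog_arm", "payload": {"gripper": [0, 0, 0, 0, 0, 0, 0, 0], "offset": [[0.07, 0.19, 1.5], [0.19, 0.49, 3.0], [0.36, 0.91, 4.5], [0.58, 1.46, 5.9], [0.83, 2.1, 7.25], [1.13, 2.87, 8.55], [1.48, 3.75, 9.75], [1.85, 4.7, 10.9]], "twist": [0, 0, 0, 0, 0, 0, 0, 0]}}

```text
clock: 17.75
tcp_pos: [0.589, 0.056, 0.2282]
orientation: [0.0, 0.187, 0.982, -0.001]
wrist_force: [-2.5, -3.5, -0.4]
finger_gap: 0.0122
grip_force: 34.2
```

Run:
```python
from tote import *
c=tote(); cv2.imwrite("pics/i2.png",cv2.resize(c["image"][90:260,220:400,::-1],(635,600),interpolation=2))
```

```text
17.75 [0.589  0.056  0.2282] [-2.5 -3.5 -0.4] [-0.91  0.55  0.  ] 0.012249279171940528
u [284. 443.] v [-638. -477.] near rim z [(280, np.float64(204.3)), (300, np.float64(221.0)), (320, np.float64(235.1)), (340, np.float64(209.3)), (360, np.float64(202.5)), (380, np.float64(179.5))]
```

View pics/i2.png

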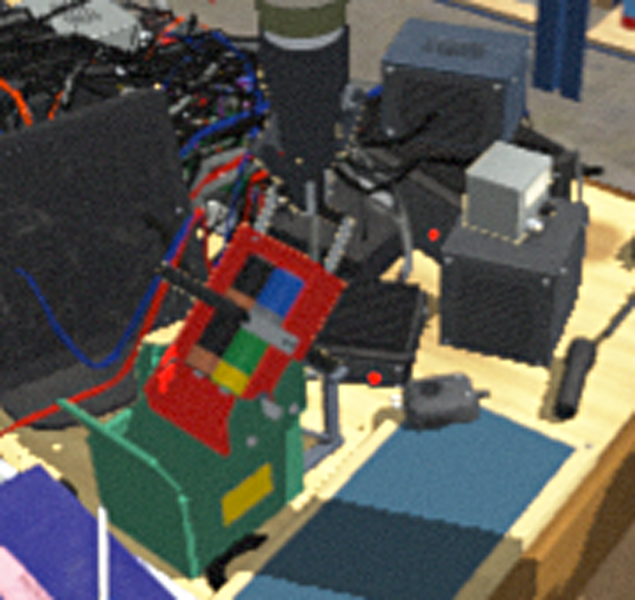

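The tote is tipped about 40° on its pins, with the near pin at (270,408) still in its slot and the cells still inside. I continue the arc.

Emit:
{"api": "jog_arm", "payload": {"gripper": [0, 0, 0, 0, 0, 0, 0, 0], "offset": [[0.41, 1.05, 1.05], [0.86, 2.18, 1.97], [1.33, 3.38, 2.8], [1.83, 4.64, 3.5], [2.35, 5.95, 4.1], [2.88, 7.3, 4.55], [3.43, 8.7, 4.9], [4.0, 10.1, 5.1]], "twist": [0, 0, 0, 0, 0, 0, 0, 0]}}

```text
clock: 18.8
tcp_pos: [0.6303, 0.1577, 0.2816]
orientation: [0.003, 0.187, 0.982, 0.001]
wrist_force: [-1.7, -1.7, 4.2]
finger_gap: 0.0118
grip_force: 38.8
```

Emit:
{"api": "jog_arm", "payload": {"gripper": [0, 0, 0, 0, 0, 0, 0, 0], "offset": [[0.56, 1.42, 0.05], [1.12, 2.85, 0], [1.68, 4.26, -0.2], [1.68, 4.26, -0.2], [1.68, 4.26, -0.2], [1.68, 4.26, -0.2], [1.68, 4.26, -0.2], [1.68, 4.26, -0.2]], "twist": [0, 0, 0, 0, 0, 0, 0, 0]}}

```text
clock: 19.8
tcp_pos: [0.6471, 0.2012, 0.2778]
orientation: [0.002, 0.186, 0.983, 0.002]
wrist_force: [-0.2, -0.7, 5.1]
finger_gap: 0.012
grip_force: 41.0
```

```bash
cat > state.py <<'E'
from h import *
def look():
    s=env.get_state(); print(s["clock"],s["tcp_pos"].round(4),s["wrist_force"].round(1),s["ft_torque"].round(2),s["finger_gap"])
    a=np.radians(68.5)
    for n in("side","top"):
        c,W=shot(n,n+"%d"%(100*s["clock"])); hsv=cv2.cvtColor(c["image"],cv2.COLOR_RGB2HSV); H,S,V=[hsv[...,i] for i in range(3)]
        u=1000*(W[...,0]*np.cos(a)+W[...,1]*np.sin(a))-392; v=1000*(-W[...,0]*np.sin(a)+W[...,1]*np.cos(a))+527.5; z=W[...,2]*1000
        near=(abs(u)<230)&(abs(v)<75)
        red=((H<6)|(H>174))&(S>150)&near&(z>20)
        print(n,"red",red.sum(),[np.percentile(q[red],[1,50,99]).round() for q in(u,v,z)] if red.sum() else "")
        box=(u>-34)&(u<106)&(abs(v)<56)&(z>5)&(z<90)
        for nm,m in(("blue",(H>100)&(H<125)&(S>120)),("orange",(H>5)&(H<20)&(S>70)),("yellow",(H>20)&(H<35)&(S>120)),("green",(H>45)&(H<72)&(S>150)),("dark",V<45)):
            k=m&box; k2=m&near&(z>110); print("  ",nm,"in box",k.sum(),"above",k2.sum(),np.median(np.c_[u[k2],v[k2],z[k2]],0).round() if k2.sum()>2 else "")
        pin=(abs(u)<20)&(v>58)&(v<73)&(z>120)&(S<60); print("   pin",pin.sum(),np.median(np.c_[u[pin],v[pin],z[pin]],0).round() if pin.sum() else "")
E
python3 -c "from state import *; look()"
```

```text
19.8 [0.6471 0.2012 0.2778] [-0.2 -0.7  5.1] [0.02 0.   0.05] 0.011978072764282272
side red 1161 [array([-19.,  11.,  42.]), array([-48., -12.,  50.]), array([ 82., 200., 268.])]
   blue in box 14 above 319 [213.  21. 154.]
   orange in box 44 above 72 [ 34. -11. 234.]
   yellow in box 0 above 0 
   green in box 0 above 0 
   dark in box 8 above 840 [ 51.  13. 400.]
   pin 18 [  6.  67. 140.]
top red 0 
   blue in box 0 above 0 
   orange in box 0 above 0 
   yellow in box 0 above 0 
   green in box 0 above 0 
   dark in box 0 above 0 
   pin 337 [ -1.  65. 771.]
```

Run:
```python
from h import *
import glob
c=env.read_camera("side"); W=cloud(c); hsv=cv2.cvtColor(c["image"],cv2.COLOR_RGB2HSV); H,S,V=[hsv[...,i] for i in range(3)]
a=np.radians(68.5)
u=1000*(W[...,0]*np.cos(a)+W[...,1]*np.sin(a))-392; v=1000*(-W[...,0]*np.sin(a)+W[...,1]*np.cos(a))+527.5; z=W[...,2]*1000
m=(H>5)&(H<20)&(S>70)&(abs(u)<230)&(abs(v)<75)
for nm,k in(("above",m&(z>110)),("in",m&(z<100)&(u>-34)&(u<106)&(z>5))):
    i=np.argwhere(k)[::max(1,k.sum()//15)]; print(nm); [print((x,y),hsv[y,x],u[y,x].round(),v[y,x].round(),z[y,x].round()) for y,x in i]
```

```text
above
(np.int64(227), np.int64(9)) [ 19  88 156] 89.0 -9.0 717.0
(np.int64(229), np.int64(11)) [ 19  81 161] 89.0 -3.0 715.0
(np.int64(279), np.int64(46)) [ 18 114  58] -22.0 20.0 612.0
(np.int64(252), np.int64(123)) [ 19  97 139] 68.0 -11.0 431.0
(np.int64(258), np.int64(139)) [17 83 77] 51.0 -17.0 370.0
(np.int64(260), np.int64(144)) [16 76 81] 50.0 -13.0 356.0
(np.int64(272), np.int64(160)) [  8 100  28] 41.0 19.0 311.0
(np.int64(284), np.int64(163)) [ 11 161 196] -10.0 10.0 267.0
(np.int64(291), np.int64(167)) [ 11 165 184] -9.0 40.0 267.0
(np.int64(293), np.int64(169)) [  9 158 197] -10.0 47.0 263.0
(np.int64(294), np.int64(175)) [ 10 148 186] -13.0 46.0 238.0
(np.int64(262), np.int64(180)) [  8 105 156] 36.0 -46.0 201.0
(np.int64(264), np.int64(185)) [  8 177 179] 31.0 -46.0 178.0
(np.int64(259), np.int64(190)) [15 78 92] 43.0 -60.0 157.0
(np.int64(269), np.int64(195)) [15 81 95] 8.0 -58.0 114.0
(np.int64(251), np.int64(198)) [ 11 165 111] 100.0 -28.0 181.0
(np.int64(297), np.int64(200)) [  8 110 109] -10.0 54.0 146.0
(np.int64(286), np.int64(203)) [  6 150 112] 35.0 53.0 163.0
[... 334 characters left out ...]
16)) [  9 153 138] 59.0 -43.0 66.0
(np.int64(265), np.int64(216)) [ 10 148 138] 56.0 -32.0 71.0
(np.int64(261), np.int64(217)) [  9 154 134] 64.0 -43.0 65.0
(np.int64(265), np.int64(217)) [  9 151 142] 57.0 -32.0 66.0
(np.int64(261), np.int64(218)) [ 17 104  98] 67.0 -39.0 65.0
(np.int64(264), np.int64(218)) [ 10 146 138] 60.0 -33.0 64.0
(np.int64(267), np.int64(218)) [ 10 153 133] 52.0 -28.0 61.0
(np.int64(264), np.int64(219)) [  9 140 138] 62.0 -31.0 63.0
(np.int64(267), np.int64(219)) [ 10 161 139] 54.0 -27.0 59.0
(np.int64(265), np.int64(220)) [ 10 156 144] 61.0 -29.0 58.0
(np.int64(264), np.int64(221)) [16 87 97] 70.0 -23.0 65.0
(np.int64(283), np.int64(250)) [ 12 109  42] 83.0 71.0 5.0
```

Orange cell wraps are now inside the box at z≈60 mm, and no cell colours show in the tote. I'll run the arc backwards.

Emit:
{"api": "jog_arm", "payload": {"gripper": [0, 0, 0, 0, 0, 0, 0, 0], "offset": [[-0.56, -1.41, 0.2], [-1.12, -2.84, 0.25], [-1.68, -4.26, 0.2], [-2.24, -5.68, 0], [-2.79, -7.07, -0.35], [-3.32, -8.43, -0.8], [-3.84, -9.74, -1.4], [-4.34, -11.0, -2.1]], "twist": [0, 0, 0, 0, 0, 0, 0, 0]}}

```text
clock: 20.95
tcp_pos: [0.6022, 0.0891, 0.2545]
orientation: [-0.0, 0.187, 0.982, 0.0]
wrist_force: [0.4, 1.4, 2.0]
finger_gap: 0.012
grip_force: 43.8
```

```bash
python3 -c "from state import *; look()"
```

```text
20.95 [0.6022 0.0891 0.2545] [0.4 1.4 2. ] [ 0.62 -0.41 -0.02] 0.011968109332028397
side red 1611 [array([-100.,  -36.,   43.]), array([-49., -16.,  50.]), array([ 92., 175., 258.])]
   blue in box 8 above 317 [214.  22. 154.]
   orange in box 40 above 63 [  7. -11. 175.]
   yellow in box 0 above 0 
   green in box 0 above 0 
   dark in box 7 above 728 [-68.  13. 376.]
   pin 19 [  1.  66. 137.]
top red 104 [array([-10.,  16.,  41.]), array([-46., -12.,  15.]), array([ 96., 106., 140.])]
   blue in box 50 above 0 
   orange in box 27 above 36 [ 19.  44. 147.]
   yellow in box 21 above 0 
   green in box 0 above 0 
   dark in box 0 above 0 
   pin 28 [ -2.  60. 138.]
```

Emit:
{"api": "jog_arm", "payload": {"gripper": [0, 0, 0, 0, 0, 0, 0, 0], "offset": [[-0.47, -1.2, -0.83], [-0.92, -2.33, -1.77], [-1.33, -3.38, -2.8], [-1.71, -4.34, -3.93], [-2.05, -5.21, -5.15], [-2.35, -5.97, -6.44], [-2.61, -6.62, -7.8], [-2.83, -7.17, -9.2]], "twist": [0, 0, 0, 0, 0, 0, 0, 0]}}

```text
clock: 22.05
tcp_pos: [0.574, 0.0177, 0.1621]
orientation: [-0.0, 0.187, 0.982, -0.0]
wrist_force: [-0.3, -1.6, 1.1]
finger_gap: 0.0122
grip_force: 47.7
```

Emit:
{"api": "jog_arm", "payload": {"gripper": [0, 0, 0, 0, 0, 0, 0, 0], "offset": [[-0.09, -0.24, -0.75], [-0.17, -0.42, -1.46], [-0.23, -0.6, -2.2], [-0.29, -0.73, -2.96], [-0.32, -0.82, -3.5], [-0.34, -0.87, -3.9], [-0.35, -0.9, -4.2], [-0.35, -0.9, -4.2]], "twist": [0, 0, 0, 0, 0, 0, 0, 0]}}

```text
clock: 23.05
tcp_pos: [0.5707, 0.0094, 0.1207]
orientation: [-0.0, 0.186, 0.982, 0.0]
wrist_force: [0.4, -0.9, -0.6]
finger_gap: 0.0121
grip_force: 49.5
```

```bash
python3 -c "
from tote import *; tote()
from state import *; look()"
```

```text
23.05 [0.5707 0.0094 0.1207] [ 0.4 -0.9 -0.6] [-0.05 -0.07  0.04] 0.012078357066267245
u [264. 447.] v [-584. -478.] near rim z [(280, np.float64(168.8)), (300, np.float64(168.3)), (320, np.float64(164.4)), (340, np.float64(220.2)), (360, np.float64(166.3)), (380, np.float64(163.0))]
23.1 [0.5707 0.0094 0.1208] [-0.1 -0.8 -0.3] [-0.09 -0.03  0.02] 0.011902094788307163
side red 1389 [array([-179.,  -46.,   56.]), array([-48., -18.,  50.]), array([ 56., 133., 171.])]
   blue in box 7 above 310 [214.  22. 154.]
   orange in box 38 above 86 [-49. -30. 164.]
   yellow in box 2 above 0 
   green in box 0 above 0 
   dark in box 8 above 510 [-143.   13.  244.]
   pin 18 [  3.  65. 138.]
top red 1842 [array([-126.,  -23.,   50.]), array([-46.,  -6.,  47.]), array([111., 120., 169.])]
   blue in box 65 above 0 
   orange in box 7 above 141 [-51.  26. 151.]
   yellow in box 1 above 0 
   green in box 0 above 0 
   dark in box 0 above 1 
   pin 22 [ -1.  61. 138.]
```

Emit:
{"api": "jog_arm", "payload": {"gripper": [0, 0, 0, 0, 0, 0, 0, 0], "offset": [[0, 0, -0.1], [0, 0, -0.2], [0, 0, -0.3], [0, 0, -0.4], [0, 0, -0.5], [0, 0, -0.6], [0, 0, -0.6], [0, 0, -0.6]], "twist": [0, 0, 0, 0, 0, 0, 0, 0]}}

```text
clock: 24.2
tcp_pos: [0.5708, 0.0092, 0.1151]
orientation: [0.0, 0.186, 0.982, 0.0]
wrist_force: [-1.4, -3.1, 0.8]
finger_gap: 0.0125
grip_force: 49.6
```

```bash
python3 -c "
from tote import *; tote()"
```

```text
24.2 [0.5708 0.0092 0.1151] [-1.4 -3.1  0.8] [-0.08  0.05 -0.01] 0.012485643578609821
u [264. 448.] v [-587. -477.] near rim z [(280, np.float64(163.3)), (300, np.float64(164.6)), (320, np.float64(163.2)), (340, np.float64(230.3)), (360, np.float64(167.8)), (380, np.float64(162.0))]
```

Emit:
{"api": "jog_arm", "payload": {"gripper": [0, 0, 0, 0, 0, 0, 0, 0], "offset": [[0, 0, -0.1], [0, 0, -0.15], [0, 0, -0.2], [0, 0, -0.25], [0, 0, -0.3], [0, 0, -0.35], [0, 0, -0.4], [0, 0, -0.4]], "twist": [0, 0, 0, 0, 0, 0, 0, 0]}}

```text
clock: 25.25
tcp_pos: [0.5707, 0.0094, 0.1112]
orientation: [0.0, 0.186, 0.982, 0.0]
wrist_force: [-2.0, -0.2, 3.9]
finger_gap: 0.0119
grip_force: 50.3
```

```bash
python3 -c "
from tote import *; tote()"
```

```text
25.25 [0.5707 0.0094 0.1112] [-2.  -0.2  3.9] [-0.1   0.25 -0.  ] 0.011925417398163508
u [264. 448.] v [-587. -477.] near rim z [(280, np.float64(161.8)), (300, np.float64(161.4)), (320, np.float64(161.9)), (340, np.float64(162.5)), (360, np.float64(166.7)), (380, np.float64(163.4))]
```

Contact force has built up and the rim is level: the tote is on the rest. I'll release and retreat.

Emit:
{"api": "jog_arm", "payload": {"gripper": [0.2, 0.4, 0.4, 0.4, 0.4, 0.4, 0.4, 0.4], "offset": [[0, 0, 0], [0, 0, 0], [0, 0, 0], [0, 0, 0.3], [0, 0, 2], [0, 0, 6], [0, 0, 11], [0, 0, 16]], "twist": [0, 0, 0, 0, 0, 0, 0, 0]}}

```text
clock: 26.3
tcp_pos: [0.5705, 0.0093, 0.2727]
orientation: [0.0, 0.186, 0.982, 0.0]
wrist_force: [1.3, -0.6, -0.3]
finger_gap: 0.0344
grip_force: 0.0
```

Emit:
{"api": "jog_arm", "payload": {"gripper": [0.4, 0.4, 0.4, 0.4, 0.4, 0.4, 0.4, 0.4], "offset": [[-1, -3, 2], [-3, -7, 2], [-6, -12, 2], [-8, -17, 2], [-10, -21, 2], [-12, -25, 2], [-12, -28, 2], [-12, -28, 2]], "twist": [0, 0, 0, 0, 0, 0, 0, 0]}}

```text
clock: 27.3
tcp_pos: [0.4504, -0.2727, 0.2909]
orientation: [0.0, 0.188, 0.982, -0.0]
wrist_force: [0.7, 1.5, -0.2]
finger_gap: 0.0342
grip_force: 0.0
```

Run:
```python
from tote import *; tote()
from state import *; look()
# bystander check: change of cloud height/colour vs start in the bench area outside tote/hopper
c,W=shot("side","z"); d=np.load("side0.npz"); df=np.abs(c["image"].astype(int)-d["I"]).sum(2)>120
df=cv2.morphologyEx(df.astype(np.uint8),cv2.MORPH_OPEN,np.ones((3,3)))
n,l,st,ce=cv2.connectedComponentsWithStats(df)
print([(st[i].tolist()) for i in range(1,n) if st[i,4]>25])
# brown/coloured cell coverage inside tote (u -120..40, z 112..150) 
hsv=cv2.cvtColor(c["image"],cv2.COLOR_RGB2HSV); a=np.radians(68.5)
u=1000*(W[...,0]*np.cos(a)+W[...,1]*np.sin(a))-392; v=1000*(-W[...,0]*np.sin(a)+W[...,1]*np.cos(a))+527.5; z=W[...,2]*1000
k=(u>-125)&(u<40)&(abs(v)<42)&(z>100)&(z<155); print("inside tote z",np.percentile(z[k],[5,50,95]),"nonred",(k&~(((hsv[...,0]<12)|(hsv[...,0]>170)))).sum(),k.sum())
```

```text
27.3 [ 0.4504 -0.2727  0.2909] [ 0.7  1.5 -0.2] [0.04 0.   0.  ] 0.034206357629748885
u [265. 448.] v [-641. -477.] near rim z [(280, np.float64(160.2)), (300, np.float64(161.2)), (320, np.float64(161.0)), (340, np.float64(212.7)), (360, np.float64(164.8)), (380, np.float64(165.0))]
27.35 [ 0.4505 -0.2714  0.2909] [-0.2  0.5  0.1] [ 0.06 -0.03  0.01] 0.03425443319407347
side red 1352 [array([-177.,  -44.,   56.]), array([-48., -20.,  50.]), array([ 48., 132., 167.])]
   blue in box 10 above 312 [213.  23. 154.]
   orange in box 39 above 68 [-51. -29. 160.]
   yellow in box 0 above 1 
   green in box 0 above 0 
   dark in box 10 above 165 [-53.   8. 222.]
   pin 20 [  2.  67. 140.]
top red 2061 [array([-128.,  -27.,   54.]), array([-46.,  -8.,  47.]), array([108., 118., 164.])]
   blue in box 98 above 0 
   orange in box 7 above 139 [-55.  13. 160.]
   yellow in box 1 above 0 
   green in box 0 above 0 
   dark in box 0 above 0 
   pin 20 [ -2.  63. 139.]
[[368, 0, 33, 34, 618], [434, 0, 11, 7, 68], [445, 0, 21, 22, 321], [461, 0, 12, 42, 211], [426, 0, 93, 231, 5185], [507, 0, 16, 6, 57], [522, 0, 16, 3, 40], [430, 10, 12, 73, 471], [371, 37, 22, 19, 138], [428, 39, 48, 149, 2242], [455, 64, 4, 9, 30], [366, 68, 8, 13, 76], [448, 94, 6, 16, 53], [446, 111, 5, 10, 36], [353, 130, 24, 23, 279], [530, 152, 16, 12, 100], [416, 155, 12, 39, 312], [257, 160, 70, 52, 1581], [336, 161, 5, 10, 40], [514, 171, 41, 43, 645], [307, 187, 94, 76, 3378], [299, 198, 5, 8, 33], [236, 211, 9, 5, 39], [262, 214, 7, 7, 35], [293, 214, 30, 28, 325], [294, 222, 4, 8, 29]]
inside tote z [111.56475474 115.4485205  140.87295582] nonred 0 465
```

Run:
```python
from h import *
a=np.radians(68.5)
for n in("top","side"):
    c=env.read_camera(n); W=cloud(c); d=np.load(n+"0.npz"); dz=1000*(W[...,2]-d["W"][...,2])
    x,y=W[...,0],W[...,1]
    k=((np.abs(dz)>12)&(x>.3)&(x<1)&(abs(y)<.6)&(W[...,2]<.25)).astype(np.uint8); k=cv2.morphologyEx(k,cv2.MORPH_OPEN,np.ones((3,3)))
    m,l,st,_=cv2.connectedComponentsWithStats(k)
    for i in range(1,m):
        if st[i,4]>12:
            q=l==i; P=1000*W[q]; uu=P[:,:2]@[np.cos(a),np.sin(a)]-392; vv=P[:,:2]@[-np.sin(a),np.cos(a)]+527.5
            print(n,st[i].tolist(),"xyz",np.median(P,0).round(),"u",uu.min().round(),uu.max().round(),"v",vv.min().round(),vv.max().round(),"dz",np.median(dz[q]).round())
```

```text
top [277, 138, 97, 57, 2753] xyz [628. 138. 128.] u -181.0 104.0 v -51.0 55.0 dz 113.0
top [275, 211, 83, 44, 1896] xyz [446. 174.  22.] u -210.0 47.0 v 96.0 259.0 dz -35.0
top [352, 221, 5, 17, 75] xyz [448.  44.  44.] u -199.0 -172.0 v 103.0 145.0 dz -25.0
side [260, 159, 61, 53, 1451] xyz [632. 124. 140.] u -146.0 59.0 v -62.0 61.0 dz 90.0
side [308, 161, 22, 13, 91] xyz [569.  14. 155.] u -178.0 -163.0 v -47.0 48.0 dz 118.0
side [351, 200, 15, 9, 66] xyz [430.  12.  23.] u -262.0 -195.0 v 112.0 161.0 dz -40.0
side [316, 203, 48, 55, 1470] xyz [453. 143.  23.] u -210.0 25.0 v 29.0 252.0 dz -34.0
side [261, 216, 17, 12, 112] xyz [662. 221.  63.] u 23.0 75.0 v -46.0 12.0 dz 50.0
```

```bash
python3 -c "
from workcell import env; print(env.hand_in())"
```

```text
the job is handed in; nothing more can be done
None
```

The job is handed in at about 27 s. The tote was hung, tipped and lowered level onto its rest, and it is empty. Cells are visible in the hopper, though I couldn't count all four there; none shows anywhere else, and nothing else on the bench appears to have moved.

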